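# Heft the solvent tins and put the full ones away in the sliding spill tray

### The job

Of the three solvent tins that look alike, one or two are still full and the rest are empty: heft them to feel which. Stand every full tin upright in the blue spill tray, leave the empty ones standing upright on the bench top, and then gently push the tray all the way in, up against its back stop. Set the tins down softly, and do not tip a tin or disturb the other things on the bench.

Things in the scene. Friction and masses are not known exactly. Their poses are not given: they have to be found in the camera images.
- tin_a: first tin: upright flat-sided metal solvent tin, 90 mm (its x) by 56 mm (its y), 125 mm high, paper label with red and orange marks, round red cap (28 mm wide, 20 mm high) on top, 24 mm from the middle towards +x. Full: 0.6 to 0.75 kg; empty: under 0.2 kg. Its x lies within 0.5 rad of world x at the start. Origin: centre of the underside; z up
- tin_b: second tin: the same as tin_a to the eye
- tin_c: third tin: the same as tin_a to the eye
- runner: the grey fixed runner plate that carries the sliding blue spill tray, 270 x 262 mm, with low aluminium side rails and an upright grey back stop 75 mm high at its far (+x) end. Origin: under the plate, at the middle of the tray as it stands when fully out; its x is the direction in which the tray is pushed in
- tray (a joint): how far the blue tray is pushed in, m: 0 fully out, 0.10 fully in against the back stop. It slides stiffly (about 2 N) and stays where it is left
- tray_floor (a point): centre of the tray's inner floor, 18 mm above the bench. The floor inside is 150 mm (x) by 220 mm (y), the walls rise 40 mm above it and are 5 mm thick: two tins fit side by side, long sides along x. It moves with the tray; axes as the runner's
- tray_handle (a point): middle of the tray's black handle bar, 112 mm long along y, 14 mm square, 40 mm above the bench, 60 mm clear in front (-x) of the tray's front wall, on two steel arms at y = +-50 mm. It can be pushed or pinched from above. Axes as the runner's
- table: the plywood bench; its top is at height 0
- flask: bystander: conical glass flask, 88 mm wide, 120 mm high; origin at the underside
- beaker: bystander: clear beaker, 80 mm wide, 95 mm high; origin at the underside
- round_can: bystander: round metal can with red cap, 72 mm wide, 120 mm high; origin at the underside. Not one of the three tins
- jar: bystander: small white jar with blue lid, 56 mm wide, 65 mm high; origin at the underside
- scoop: bystander: grey plastic scoop lying on the bench, 190 mm long, 35 mm high; origin where the handle meets the pan, the pan towards its x
- dish: bystander: flat black rubber disc, 90 mm wide, 18 mm high; origin at the underside
Mind the look-alikes: they are no part of the job. What is shaped like the tin_b but purple or yellow is not meant.

How it is judged:
On the way, in this order (a step that is already met when the one before it is completed fails the run):
1. every full tin stands in the tray and every empty one on the bench top, before the tray is fully in (angle between each of tin_a, tin_b, tin_c's own z axis and vertical below 0.1 rad and ((x of tin_a in the frame of tray_floor between -0.075 and 0.075 m and y of tin_a in the frame of tray_floor between -0.11 and 0.11 m and z of tin_a in the frame of tray_floor below 0.012 m and contact force between tin_a and runner above 4 N) or (height (world z) of tin_a below 0.01 m and contact force between tin_a and table between 0.6 and 4 N)) and ((x of tin_b in the frame of tray_floor between -0.075 and 0.075 m and y of tin_b in the frame of tray_floor between -0.11 and 0.11 m and z of tin_b in the frame of tray_floor below 0.012 m and contact force between tin_b and runner above 4 N) or (height (world z) of tin_b below 0.01 m and contact force between tin_b and table between 0.6 and 4 N)) and ((x of tin_c in the frame of tray_floor between -0.075 and 0.075 m and y of tin_c in the frame of tray_floor between -0.11 and 0.11 m and z of tin_c in the frame of tray_floor below 0.012 m and contact force between tin_c and runner above 4 N) or (height (world z) of tin_c below 0.01 m and contact force between tin_c and table between 0.6 and 4 N))), for 0.2 s.
2. the tray is pushed fully in (value of joint tray above 0.096 m), for 0.2 s.
At the end, for the whole second after the job is handed in: Each full tin stands upright (within 0.1 rad) on the floor of the tray, each empty tin stands upright on the bench top, full and empty being told by the weight they rest with (4 N lies between), all at rest; the tray is in to within 4 mm of its stop (all of step 1 and value of joint tray above 0.096 m and linear speed of each of tin_a, tin_b, tin_c below 0.02 m/s); the robot touches nothing.
It fails at once if a tin is tipped by more than 0.5 rad (angle between any of tin_a, tin_b, tin_c's own z axis and vertical above 0.5 rad).
It fails at once if a tin is dropped: let go in the air, more than about 12 mm above the tray floor or 30 mm above the bench ((height (world z) of tin_a above 0.03 m and contact force between tin_a and the fingers below 0.05 N and contact force between tin_a and the arm below 0.05 N and contact force between tin_a and table below 0.05 N and contact force between tin_a and runner below 0.05 N) or (height (world z) of tin_b above 0.03 m and contact force between tin_b and the fingers below 0.05 N and contact force between tin_b and the arm below 0.05 N and contact force between tin_b and table below 0.05 N and contact force between tin_b and runner below 0.05 N) or (height (world z) of tin_c above 0.03 m and contact force between tin_c and the fingers below 0.05 N and contact force between tin_c and the arm below 0.05 N and contact force between tin_c and table below 0.05 N and contact force between tin_c and runner below 0.05 N)).
It fails at once if the tray is slammed (faster than 0.4 m/s) (velocity of joint tray above 0.4 m/s).
It fails at once if a bystander is moved by more than 30 mm or tipped (distance of any of flask, beaker, round_can, jar, scoop, dish from where it was at the start of the episode above 0.03 m or angle between any of flask, beaker, round_can, jar, scoop, dish's own z axis and vertical above 0.4 rad).
It also fails if it takes over 72 s, if anything falls off the work surface, if the arm or the gripper's body presses on something with over 40 N, if the wrist force passes 120 N, or if a joint passes its speed limit or range.

### The arm

A 7-joint arm with a two-finger parallel gripper is mounted at the origin on the work surface. World frame = base frame: x ahead of the robot, y to its left, z up, the work surface at z = 0. Lengths are in m, angles in rad, forces in N, time in s.
With the tool pointing down it reaches from about 0.375 to 0.925 m from the base axis. Payload 3.1 kg.
Tool frame: the origin (TCP) lies midway between the tips of the shut fingers; the grasp point (between the pads) lies 19 mm behind it (grip_depth is the z of the grasp point in the tool frame, in m); z points along the fingers, y is the direction in which the jaws open and shut (so a half turn about z gives the same grasp; the last joint's range is limited). The gripper opens to 85 mm and grips with 20 to 120 N. Pads are 22 mm wide; open, the fingers measure 114 mm over their backs; the gripper's body (76 mm by 85 mm) begins 54 mm behind the grasp point. The pads swing forward as they close: fully open they stand 13 mm farther back than shut.
Start: joints at [-1.266, 0.383, 0.044, 1.598, -0.018, 1.161, -0.05], TCP at [0.255, 0.598, 0.231] pointing down, gripper open.
Joint ranges: [-2.61, 2.61], [-0.41, 2.15], [-1.48, 1.57], [0, 2.5], [-1.57, 4.71], [0.05, 1.97], [-2.85, 2.85]. Speed limits (rad/s): [2.79, 2.79, 3.14, 3.14, 3.14, 3.14, 3.14].

### API

Orientations are given as a 3x3 rotation matrix whose columns are the frame's x, y, z axes.
In Python, from cell import * gives the robot as it stands.
- The arm moves only by the tool carry_out, never from a script. Its argument "increments" is a list of rows, each a list of 7 numbers: the closure, from -1 (fully open) to 1 (shut), so that 0 is half open, then the shift along the tool's x, y, z in m, then the turn, a rotation vector about the tool's x, y, z in degrees. In form: [[gripper, tx, ty, tz, rx, ry, rz], ...]. A call has 1 to 5 rows; each row is the pose to reach, as a shift and turn from the pose measured when the call began, along the tool's axes at that moment; what a row does not reach only later rows make up. A row lasts 1/10 s, in which the tool goes at most 50 mm and 8.59 degrees, less where a joint would pass 70% of its speed; a pose out of reach is approached as far as the arm can. A call with a gripper value outside its range is refused whole. The fingers move at their own pace and stop on an object; "force" is the grip in N (left out, the last holds). Time passes only in rows, so rows that repeat a pose let the fingers close. It gives the time, the measured TCP pose, the force and the opening at its end, in the units of the state.
- read_state(): the state, without advancing time (a new reading comes with each control period).
- camera(name): name is "side" or "top"; returns a dict with "frame" (480x640x3 uint8, blue, green, red), "z_map" (480x640 float32, m along the optical axis (not along the pixel's ray), 0 where there is no reading), "K" (3x3 intrinsics, pixels), "k1" (the pictures are not rectified: a ray, as slopes to the right and down, at radius r is drawn at 1 + k1 r^2 times it, then the intrinsics apply), "R" (3x3) and "t" (3): a world point X has camera coordinates R X + t. Camera axes: x right, y down, z forward; pixel columns grow to the right and rows downward; lengths in m; the calibration is good to about 2 mm. A picture is of the moment at which its call begins.
- close_job(): hands the job in, once; it reports no verdict.
Trained networks look in the newest picture that a camera, given by its name, has taken for a name from the list of things; names that differ only in an ending like _2 or _b are one class to them, and where a whole thing is asked for, a point or a joint stands for the part that bears it (a point fixed in the world has none). Each returns a list of dicts, best first, with "p" (0 to 1); they miss things now and then, are a little off and sometimes report something else, mostly with a low value. They report only what shows in the picture. A call takes as long as a camera call. They do not tell look-alikes from the thing itself.
- regions_of(camera, thing): "mask" (480x640 bool, what is visible of it) and "bbox" ([centre column, centre row, width, height] in pixels, round what is visible of it).
The state is a dict: "t": time; "joint_pos": joint angles; "qd": joint speeds; "joint_torque": joint torques, N m; "eef_pos": TCP position; "eef_rot": TCP orientation; "contact_force": force on the tool from outside, world axes, zero at the start; "wrist_torque": the same for the moment, N m; "opening": opening from 0.0 (shut) to 1.0 (fully open).
Only numpy, scipy, OpenCV 4.12 (cv2) and the standard library are available. Lean on these libraries where they do the work, as an engineer would, in place of code of your own. Each camera call takes 0.05 s, during which the arm holds its last target.

## Working session

There is one attempt and no reset: what is moved stays moved. The work goes in short steps, Python scripts to look and compute and a tool call to move; the robot and the scene stay as the last step left them, time stands still between calls to the robot, and variables do not carry over. Pictures are saved under pics/ and viewed, and the job is handed in when it is done.

Besides the shell and the picture viewer there is one more tool, called after "Call:" as name(argument=value, ...), one argument or row to a line, values as JSON. carry_out: Moves the arm, as the interface text tells. Its arguments: {"type":"object","properties":{"increments":{"type":"array"},"force":{"type":"number"}},"required":["increments"]}

```bash
mkdir -p pics; ls
cat > h.py <<'E'
from cell import *
import numpy as np, cv2, json
def unproj(c,u,v,z):
    K=np.array(c["K"]);k1=c["k1"]
    x=(np.asarray(u,float)-K[0,2])/K[0,0];y=(np.asarray(v,float)-K[1,2])/K[1,1]
    a,b=x.copy(),y.copy()
    for _ in range(20):
        s=1+k1*(a*a+b*b);a=x/s;b=y/s
    P=np.stack([a*z,b*z,np.asarray(z,float)],-1)
    return (P-np.array(c["t"]))@np.array(c["R"])
def proj(c,X):
    p=np.array(c["R"])@np.asarray(X,float)+np.array(c["t"]);a=p[0]/p[2];b=p[1]/p[2];s=1+c["k1"]*(a*a+b*b)
    K=np.array(c["K"]);return K[0,0]*a*s+K[0,2],K[1,1]*b*s+K[1,2]
def cloud(c):
    v,u=np.mgrid[0:480,0:640];return unproj(c,u,v,c["z_map"])
E
python3 - <<'E'
from h import *
s=read_state();print({k:np.round(v,3).tolist() for k,v in s.items()})
for n in("top","side"):
    c=camera(n);cv2.imwrite(f"pics/{n}0.png",c["frame"]);print(n,np.round(c["R"],3).tolist(),np.round(c["t"],3),c["K"],c["k1"])
    np.savez(f"{n}0.npz",**c)
    W=cloud(c)
    for th in("tin_a","runner","tray_handle","flask","beaker","round_can","jar","scoop","dish"):
        for r in regions_of(n,th):
            m=r["mask"]&(c["z_map"]>0)
            print(n,th,round(r["p"],2),np.round(r["bbox"]),m.sum(),np.round(np.median(W[m],0),3) if m.any() else "", np.round(np.percentile(W[m],[2,98],axis=0),3).tolist() if m.any() else "")
E
```

```text
pics
{'t': 0.0, 'joint_pos': [-1.266, 0.384, 0.044, 1.6, -0.018, 1.161, -0.05], 'qd': [-0.0, 0.002, -0.001, 0.0, -0.0, -0.001, -0.001], 'joint_torque': [-0.0, -43.344, 1.024, -24.952, 0.011, 0.011, 0.0], 'eef_pos': [0.254, 0.597, 0.23], 'eef_rot': [[-0.92, 0.392, -0.001], [0.392, 0.92, -0.003], [-0.0, -0.003, -1.0]], 'contact_force': [0.384, 1.0, 0.463], 'wrist_torque': [-0.008, 0.054, -0.016], 'opening': 0.992}
top [[-0.008, -1.0, 0.015], [-0.988, 0.006, -0.157], [0.157, -0.016, -0.987]] [0.013 0.52  1.154] [[491.28861169   0.         315.84842766]
 [  0.         491.28861169 240.80234266]
 [  0.           0.           1.        ]] -0.05207379621283001
top tin_a 0.82 [485. 257.  50.  52.] 1733 [ 0.463 -0.384  0.122] [[0.417, -0.431, 0.001], [0.516, -0.353, 0.145]]
top tin_a 0.77 [265. 325.  31.  46.] 1142 [0.326 0.12  0.125] [[0.283, 0.096, 0.052], [0.37, 0.151, 0.147]]
top tin_a 0.75 [312. 268.  49.  44.] 1155 [0.448 0.027 0.124] [[0.413, -0.018, 0.004], [0.488, 0.071, 0.146]]
top tin_a 0.74 [365. 268.  38.  47.] 1264 [ 0.444 -0.097  0.124] [[0.402, -0.133, 0.003], [0.49, -0.07, 0.
[... 2486 characters left out ...]
 [0.761, -0.099, 0.12]]
side flask 0.18 [313. 205. 101.  61.] 3311 [0.635 0.228 0.029] [[0.496, 0.099, 0.013], [0.713, 0.332, 0.058]]
side beaker 0.83 [458. 300.  41.  52.] 1600 [ 0.699 -0.335  0.065] [[0.668, -0.362, 0.004], [0.742, -0.289, 0.096]]
side round_can 0.59 [474. 354.  46.  66.] 2354 [ 0.619 -0.489  0.09 ] [[0.601, -0.508, 0.006], [0.662, -0.448, 0.121]]
side jar 0.6 [369. 254.  23.  30.] 564 [ 0.632 -0.08   0.041] [[0.613, -0.093, 0.004], [0.661, -0.049, 0.066]]
side scoop 0.48 [410. 251.  37.  54.] 1112 [ 0.726 -0.132  0.044] [[0.698, -0.157, 0.002], [0.762, -0.099, 0.12]]
side dish 0.87 [280. 175.  25.  18.] 349 [0.61  0.468 0.016] [[0.571, 0.435, 0.001], [0.651, 0.517, 0.02]]
```

View pics/top0.png

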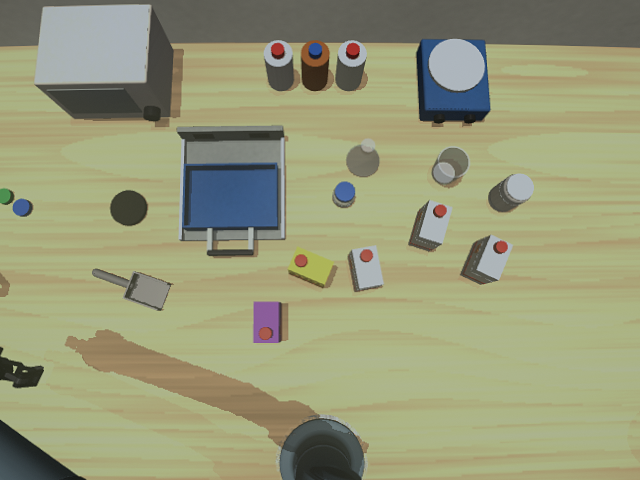

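View pics/side0.png

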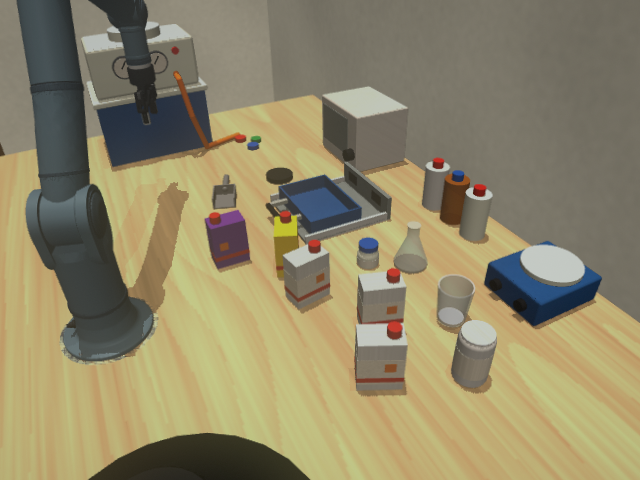

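Run:
```python
from h import *
for n in("top","side"):
    c=dict(np.load(f"{n}0.npz"));W=cloud(c)
    np.save(n+"W.npy",W)
    f=c["frame"]
    if n=="side":
        cv2.imwrite("pics/crop_side.png",cv2.resize(f[210:395,200:420],(792,592) if 0 else (704,592),interpolation=cv2.INTER_CUBIC))
    # tins: top points z in .118-.13
    for (x,y) in [(.463,-.384),(.326,.12),(.448,.027),(.444,-.1),(.544,-.253)]:
        d=np.hypot(W[...,0]-x,W[...,1]-y)<.07
        m=d&(W[...,2]>.117)&(W[...,2]<.131)
        cap=d&(W[...,2]>.138)&(W[...,2]<.155)
        P=W[m][:,:2].astype(np.float32);r=cv2.minAreaRect(P)
        b,g,rr=np.median(f[m],axis=0)
        print(n,(x,y),m.sum(),np.round(r[0],3),np.round(r[1],3),round(r[2],1),"cap",np.round(W[cap].mean(0),3),cap.sum(),"col",b,g,rr)
```

```text
top (0.463, -0.384) 879 [ 0.467 -0.395] [0.058 0.092] 64.0 cap [ 0.489 -0.405  0.144] 129 col 185.0 181.0 173.0
top (0.326, 0.12) 917 [0.327 0.124] [0.056 0.09 ] 89.9 cap [0.303 0.124 0.145] 132 col 155.0 93.0 139.0
top (0.448, 0.027) 873 [0.452 0.025] [0.09  0.056] 66.8 cap [0.461 0.046 0.145] 124 col 88.0 181.0 173.0
top (0.444, -0.1) 882 [ 0.448 -0.104] [0.09  0.057] 9.6 cap [ 0.472 -0.099  0.145] 124 col 186.0 182.0 174.0
top (0.544, -0.253) 845 [ 0.551 -0.263] [0.058 0.093] 71.7 cap [ 0.573 -0.27   0.144] 122 col 186.0 182.0 174.0
side (0.463, -0.384) 1059 [ 0.47  -0.398] [0.062 0.091] 63.3 cap [ 0.49  -0.41   0.144] 169 col 189.0 199.0 195.0
side (0.326, 0.12) 451 [0.328 0.12 ] [0.066 0.09 ] 88.5 cap [0.303 0.117 0.143] 75 col 133.0 70.0 122.0
side (0.448, 0.027) 465 [0.454 0.02 ] [0.095 0.056] 68.3 cap [0.462 0.04  0.143] 71 col 47.0 192.0 193.0
side (0.444, -0.1) 618 [ 0.445 -0.087] [0.093 0.102] 10.8 cap [ 0.472 -0.105  0.143] 88 col 186.0 197.5 193.0
side (0.544, -0.253) 747 [ 0.552 -0.266] [0.059 0.091] 71.3 cap [ 0.573 -0.275  0.143] 112 col 188.0 199.0 195.0
```

The three white tins, in top-picture pixels, are at (485,257), (431,225) and (365,268). The yellow one at (312,268) and the purple one at (266,325) are look-alikes, and the round can at (514,195) is a bystander. I'll confirm with a crop and measure the tray.

```bash
cat >> h.py <<'E'
def goal(x,y,z,ang,n=5):
    """ang: world heading of tool x (deg). prints tool-frame increments, straight down tool"""
    s=read_state();R=np.array(s["eef_rot"]);p=np.array(s["eef_pos"])
    from scipy.spatial.transform import Rotation as Ro
    a=np.deg2rad(ang);Rg=np.array([[np.cos(a),np.sin(a),0],[np.sin(a),-np.cos(a),0],[0,0,-1]])
    d=R.T@(np.array([x,y,z])-p);rv=Ro.from_matrix(R.T@Rg).as_rotvec(degrees=True)
    print("pos",np.round(p,4),"hd",round(np.degrees(np.arctan2(R[1,0],R[0,0])),1),"open",round(float(s["opening"]),3),"F",np.round(s["contact_force"],2),"t",round(s["t"],2),"q",np.round(s["joint_pos"],2))
    print("inc",np.round(d,4).tolist(),np.round(rv,2).tolist(),"rows",round(max(np.linalg.norm(d)/.05,np.linalg.norm(rv)/8.59),1))
E
python3 - <<'E'
from h import *
c=dict(np.load("top0.npz"));f=c["frame"]
cv2.imwrite("pics/crop_top.png",cv2.resize(f[190:350,240:520],(784,448),interpolation=cv2.INTER_CUBIC))
for n in ("top","side"):
    c=dict(np.load(n+"0.npz"))
    W=np.load(n+"W.npy");hsv=cv2.cvtColor(c["frame"],cv2.COLOR_BGR2HSV)
    blue=(hsv[...,0]>100)&(hsv[...,0]<125)&(hsv[...,1]>100)
    x,y,z=W[...,0],W[...,1],W[...,2]
    box=(x>.45)&(x<.85)&(y>.05)&(y<.4)
    for nm,m in (("rim",box&(z>.052)&(z<.066)&blue),("floor",box&(z>.01)&(z<.026)&blue),("stop",box&(z>.068)&(z<.085)),("handle",box&(z>.034)&(z<.054)&(x<.54)&(c["frame"].max(-1)<60)),("stopall",box&(z>.03)&(x>.74))):
        if m.sum()<5: print(n,nm,m.sum());continue
        r=cv2.minAreaRect(W[m][:,:2].astype(np.float32));print(n,nm,m.sum(),np.round(r[0],4),np.round(r[1],4),round(r[2],2),round(float(np.median(z[m])),4))
goal(.448,-.104,.25,190)
E
```

```text
top rim 614 [0.6335 0.2204] [0.1605 0.2292] 0.41 0.0572
top floor 4647 [0.6472 0.2213] [0.1611 0.2154] 0.42 0.0174
top stop 635 [0.7959 0.2211] [0.0167 0.2601] 0.21 0.0733
top handle 67 [0.493  0.2172] [0.0117 0.1053] 0.99 0.0454
top stopall 1253 [0.7983 0.2456] [0.3191 0.0544] 81.0 0.0684
side rim 147 [0.6361 0.2125] [0.2283 0.1628] 88.44 0.0566
side floor 1103 [0.6491 0.243 ] [0.1284 0.1725] 0.53 0.0167
side stop 267 [0.8009 0.2435] [0.3209 0.0513] 82.91 0.0726
side handle 1
side stopall 805 [0.8017 0.2435] [0.3211 0.0544] 82.37 0.0585
pos [0.2548 0.598  0.2313] hd 156.9 open 0.998 F [-0.24 -0.02  0.19] t 1.0 q [-1.27  0.38  0.04  1.6  -0.02  1.16 -0.05]
inc [-0.4529, -0.5701, -0.0187] [0.0, -0.0, -33.07] rows 14.6
```

View pics/crop_top.png

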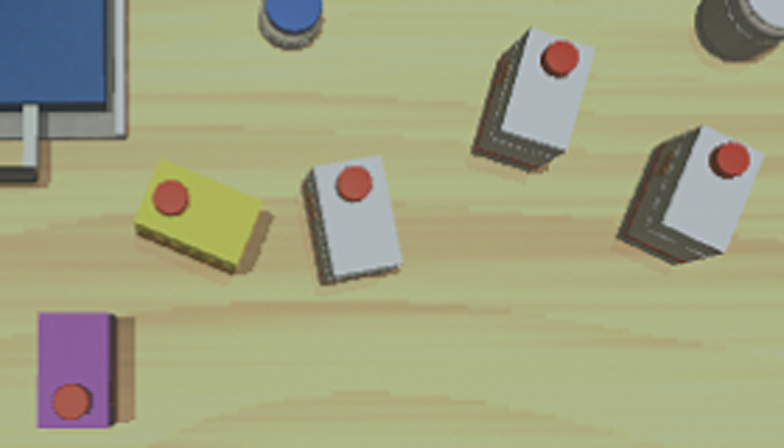

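The crop shows the three white-grey tins at crop pixels (352,220), (533,98) and (691,196). The other two are yellow (203,215) and purple (77,370), so I leave them alone. I'll start with the nearest white tin, at (0.448, -0.104).

Call:
carry_out(
  increments=[
    [-1,-0.03,-0.04,0,0,0,-8],
    [-1,-0.06,-0.08,0,0,0,-16],
    [-1,-0.09,-0.115,-0.01,0,0,-24],
    [-1,-0.12,-0.155,-0.01,0,0,-31],
    [-1,-0.15,-0.19,-0.01,0,0,-33],
  ],
)

```text
t: 1.5
eef_pos: [0.3188, 0.3623, 0.2418]
eef_rot: [[-0.985, -0.175, 0.001], [-0.175, 0.985, 0.001], [-0.001, 0.001, -1.0]]
contact_force: [0.3, 0.7, 1.1]
opening: 1.004
```

Call:
carry_out(
  increments=[
    [-1,0,-0.05,0,0,0,0],
    [-1,-0.01,-0.1,0,0,0,0],
    [-1,-0.015,-0.15,0,0,0,0],
    [-1,-0.02,-0.2,0,0,0,0],
    [-1,-0.024,-0.25,0,0,0,0],
  ],
)

```text
t: 2.0
eef_pos: [0.3857, 0.122, 0.2421]
eef_rot: [[-0.985, -0.175, 0.002], [-0.175, 0.985, 0.002], [-0.002, 0.002, -1.0]]
contact_force: [1.2, 1.1, 0.6]
opening: 1.0
```

Run:
```python
from h import *
goal(.448,-.104,.22,190)
```

```text
pos [0.3857 0.122  0.2421] hd -169.9 open 1.0 F [1.17 1.1  0.57] t 2.0 q [-0.75 -0.13  0.32  2.15  0.05  1.12  1.29]
inc [-0.0218, -0.2335, 0.0218] [0.09, 0.13, 0.08] rows 4.7
```

Call:
carry_out(
  increments=[
    [-1,-0.005,-0.05,0,0,0,0],
    [-1,-0.01,-0.1,0,0,0,0],
    [-1,-0.015,-0.15,0,0,0,0],
    [-1,-0.02,-0.2,0.01,0,0,0],
    [-1,-0.022,-0.2335,0.022,0,0,0],
  ],
)

```text
t: 2.5
eef_pos: [0.4497, -0.1074, 0.2211]
eef_rot: [[-0.985, -0.172, 0.007], [-0.172, 0.985, 0.002], [-0.007, 0.001, -1.0]]
contact_force: [0.3, 1.1, -0.1]
opening: 1.005
```

Run:
```python
from h import *
goal(.448,-.104,.083,190)
c=camera("side");f=c["frame"];cv2.imwrite("pics/a1.png",cv2.resize(f[150:350,200:460],(780,600)))
```

```text
pos [ 0.4497 -0.1074  0.2211] hd -170.1 open 1.005 F [ 0.28  1.15 -0.08] t 2.5 q [-0.52  0.01  0.68  2.07 -0.01  1.05  1.91]
inc [0.002, 0.0036, 0.1381] [0.04, 0.39, -0.08] rows 2.8
```

View pics/a1.png

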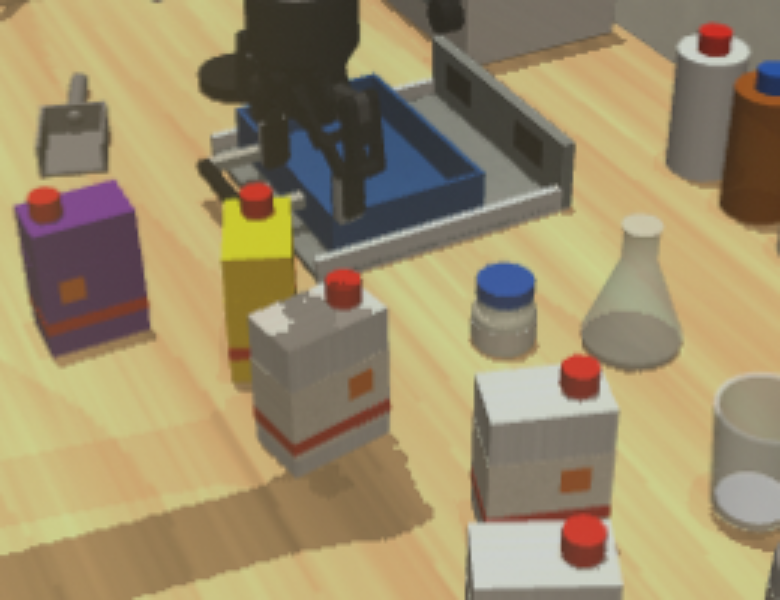

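The open gripper is above the near white tin (crop pixel 320,370), with its shadow on the tin's top. Next I descend and grip.

Call:
carry_out(
  increments=[
    [-1,0.002,0.0036,0.03,0,0.4,0],
    [-1,0.002,0.0036,0.07,0,0.4,0],
    [-1,0.002,0.0036,0.11,0,0.4,0],
    [-1,0.002,0.0036,0.13,0,0.4,0],
    [-1,0.002,0.0036,0.138,0,0.4,0],
  ],
)

```text
t: 3.05
eef_pos: [0.4444, -0.1105, 0.079]
eef_rot: [[-0.986, -0.165, -0.008], [-0.165, 0.986, -0.005], [0.009, -0.004, -1.0]]
contact_force: [-0.4, 0.0, 1.2]
opening: 0.999
```

Call:
carry_out(
  increments=[
    [1,0,0,0,0,0,0],
    [1,0,0,0,0,0,0],
    [1,0,0,0,0,0,0],
    [1,0,0,0,0,0,0],
    [1,0,0,0,0,0,0],
  ],
  force=50,
)

```text
t: 3.55
eef_pos: [0.4451, -0.1092, 0.0801]
eef_rot: [[-0.986, -0.166, -0.007], [-0.166, 0.986, -0.003], [0.007, -0.001, -1.0]]
contact_force: [-2.3, 4.8, 6.2]
opening: 0.651
```

Run:
```python
from h import *
goal(.448,-.104,.113,190)
c=camera("side");f=c["frame"];cv2.imwrite("pics/a2.png",cv2.resize(f[150:350,200:460],(780,600)))
```

```text
pos [ 0.4451 -0.1092  0.0801] hd -170.4 open 0.651 F [-2.33  4.76  6.15] t 3.55 q [-0.44  0.28  0.65  2.19 -0.24  0.75  2.11]
inc [-0.0035, 0.0046, -0.0329] [-0.08, -0.41, -0.45] rows 0.7
```

View pics/a2.png

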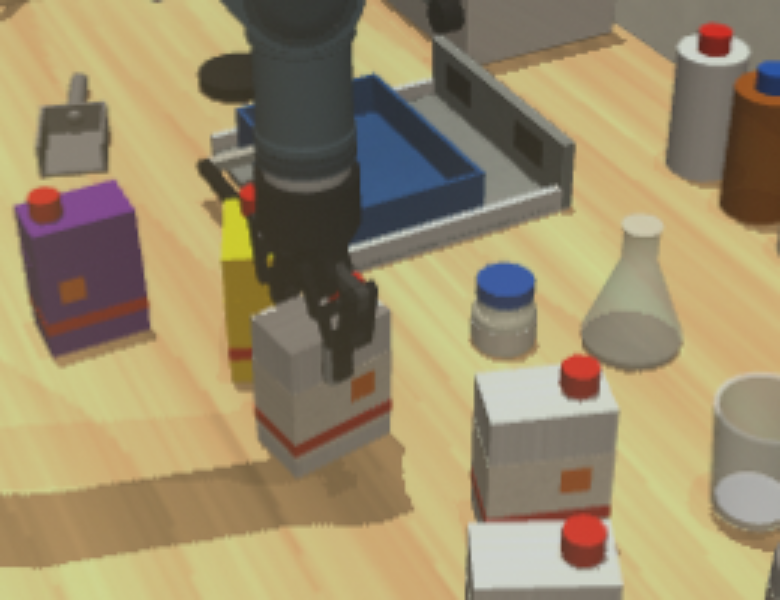

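It grips at about 55 mm opening, with the tin between the fingers. Lifting a little to feel the weight.

Call:
carry_out(
  increments=[
    [1,0,0,-0.005,0,0,0],
    [1,0,0,-0.015,0,0,0],
    [1,0,0,-0.025,0,0,0],
    [1,0,0,-0.025,0,0,0],
    [1,0,0,-0.025,0,0,0],
  ],
)

```text
t: 4.1
eef_pos: [0.4456, -0.1094, 0.1055]
eef_rot: [[-0.986, -0.166, -0.006], [-0.166, 0.986, -0.003], [0.006, -0.002, -1.0]]
contact_force: [0.4, -0.1, -5.6]
opening: 0.654
```

Run:
```python
from h import *
goal(.448,-.104,.083,190)
c=camera("side");f=c["frame"];cv2.imwrite("pics/a3.png",cv2.resize(f[150:350,200:460],(780,600)))
s=read_state();print(np.round(s["contact_force"],2),np.round(s["wrist_torque"],3),np.round(s["joint_torque"],2))
```

```text
pos [ 0.4456 -0.1094  0.1055] hd -170.5 open 0.654 F [ 0.43 -0.14 -5.58] t 4.1 q [-0.47  0.23  0.68  2.17 -0.19  0.8   2.07]
inc [-0.0034, 0.0049, 0.0224] [-0.09, -0.34, -0.46] rows 0.5
[ 0.52  0.7  -6.18] [-0.043  0.053 -0.01 ] [ 2.000e-02 -2.627e+01  3.920e+00 -2.167e+01  1.000e-02 -5.000e-02
 -0.000e+00]
```

View pics/a3.png

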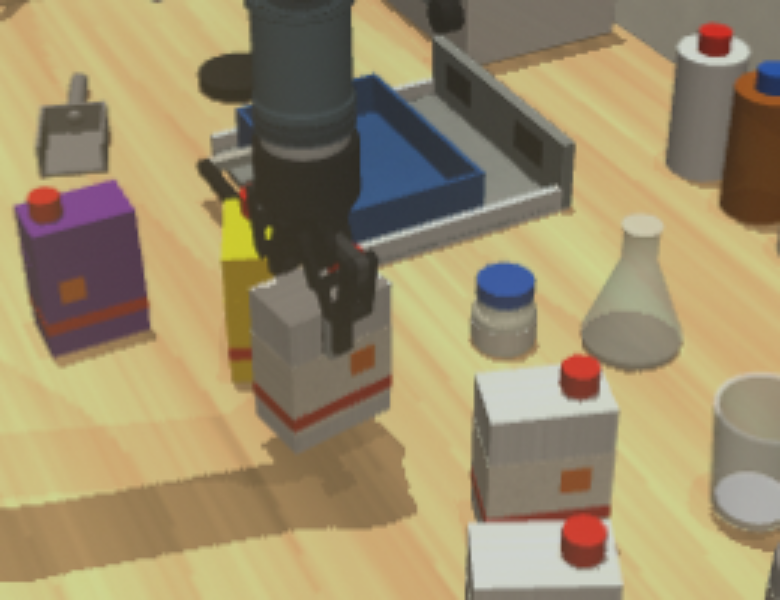

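It lifted cleanly and the force dropped by about 6 N, so this tin is full. I'll carry it to the tray, lifting over the yellow tin.

Call:
carry_out(
  increments=[
    [1,0,0,-0.015,0,0,0],
    [1,0,0,-0.05,0,0,0],
    [1,0,0,-0.09,0,0,0],
    [1,0,0,-0.13,0,0,0],
    [1,-0.01,0.01,-0.15,0,0,0],
  ],
)

```text
t: 4.65
eef_pos: [0.4546, -0.1002, 0.2578]
eef_rot: [[-0.987, -0.161, -0.003], [-0.161, 0.987, -0.003], [0.003, -0.002, -1.0]]
contact_force: [1.1, -0.6, -6.5]
opening: 0.656
```

Call:
carry_out(
  increments=[
    [1,-0.022,0.023,0,0,0,2],
    [1,-0.05,0.053,0,0,0,4],
    [1,-0.08,0.085,0,0,0,6],
    [1,-0.112,0.118,0,0,0,8],
    [1,-0.145,0.152,0,0,0,9],
  ],
)

```text
t: 5.15
eef_pos: [0.573, 0.074, 0.2556]
eef_rot: [[-1.0, -0.003, -0.005], [-0.003, 1.0, -0.004], [0.005, -0.004, -1.0]]
contact_force: [1.4, -1.0, -5.2]
opening: 0.656
```

Run:
```python
from h import *
goal(.633,.1645,.20,180.4)
```

```text
pos [0.573  0.074  0.2556] hd -179.8 open 0.656 F [ 1.43 -0.95 -5.23] t 5.15 q [-0.7   0.25  0.58  1.77 -0.15  1.17  1.5 ]
inc [-0.0605, 0.0905, 0.055] [-0.2, -0.31, -0.23] rows 2.4
```

Call:
carry_out(
  increments=[
    [1,-0.02,0.03,0,0,0,0],
    [1,-0.04,0.06,0,0,0,0],
    [1,-0.055,0.082,0.01,0,0,0],
    [1,-0.06,0.09,0.03,-0.2,-0.3,0],
    [1,-0.06,0.0905,0.055,-0.2,-0.3,0],
  ],
)

```text
t: 5.65
eef_pos: [0.6332, 0.1683, 0.1985]
eef_rot: [[-1.0, -0.008, 0.001], [-0.008, 1.0, 0.001], [-0.001, 0.001, -1.0]]
contact_force: [-0.0, -0.8, -6.6]
opening: 0.655
```

Run:
```python
from h import *
goal(.633,.1645,.10,180.4)
c=camera("top");f=c["frame"];cv2.imwrite("pics/a4t.png",cv2.resize(f[110:290,140:380],(800,600)))
W=cloud(c);x,y,z=W[...,0],W[...,1],W[...,2]
hsv=cv2.cvtColor(f,cv2.COLOR_BGR2HSV);red=((hsv[...,0]<8)|(hsv[...,0]>172))&(hsv[...,1]>130)&(z>.2)&(x>.5)&(y>0)&(y<.4)
print(red.sum(),W[red].mean(0) if red.any() else "")
c=camera("side");f=c["frame"];cv2.imwrite("pics/a4s.png",cv2.resize(f[90:290,220:480],(780,600)))
```

```text
pos [0.6332 0.1683 0.1985] hd -179.6 open 0.655 F [-0.04 -0.78 -6.61] t 5.65 q [-0.72  0.46  0.52  1.64 -0.25  1.11  1.45]
inc [0.0003, -0.0039, 0.0985] [0.05, 0.03, 0.03] rows 2.0
0
```

View pics/a4s.png

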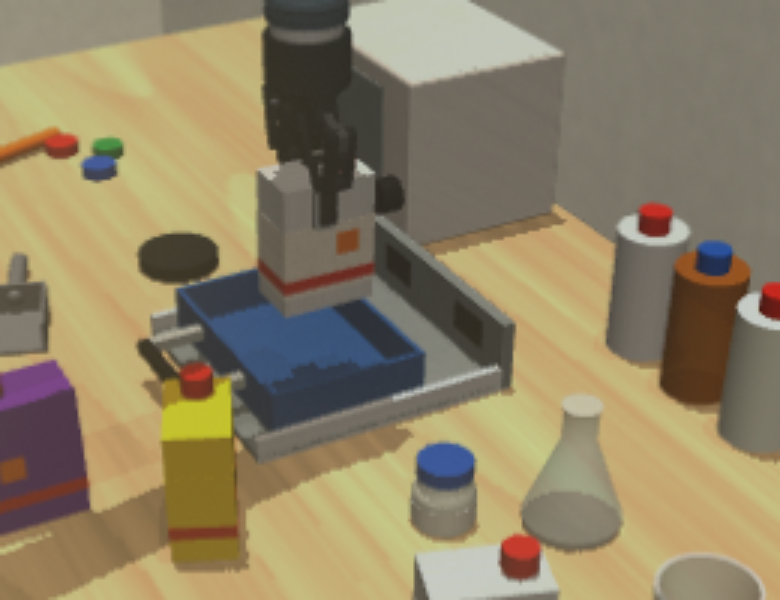

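View pics/a4t.png

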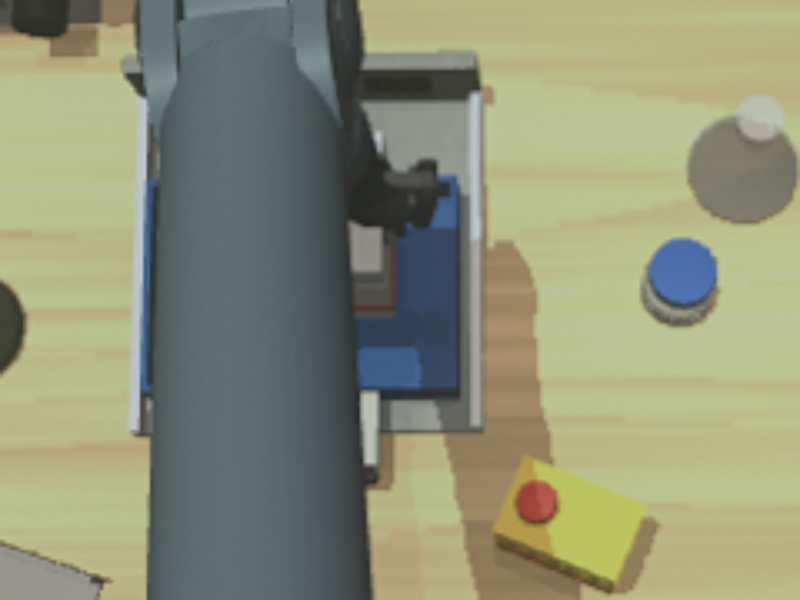

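The tin hangs upright over the right half of the tray (side crop pixel 318,235). I'll lower it slowly.

Call:
carry_out(
  increments=[
    [1,0,-0.004,0.025,0,0,0],
    [1,0,-0.004,0.055,0,0,0],
    [1,0,-0.004,0.08,0,0,0],
    [1,0,-0.004,0.092,0,0,0],
    [1,0,-0.004,0.096,0,0,0],
  ],
)

```text
t: 6.25
eef_pos: [0.6263, 0.1602, 0.0977]
eef_rot: [[-1.0, -0.005, -0.014], [-0.005, 1.0, -0.005], [0.014, -0.005, -1.0]]
contact_force: [-2.5, 0.4, 1.9]
opening: 0.65
```

Run:
```python
from h import *
goal(.633,.1645,.10,180.4)
```

```text
pos [0.6263 0.1602 0.0977] hd -179.7 open 0.65 F [-2.55  0.38  1.95] t 6.25 q [-0.68  0.57  0.48  1.71 -0.31  0.95  1.5 ]
inc [-0.0067, 0.0042, -0.0024] [-0.26, -0.82, -0.13] rows 0.2
```

It rests on the floor: the weight has come off the wrist. I'll release it gently and go up.

Call:
carry_out(
  increments=[
    [-0.4,0,0,0,0,0,0],
    [-0.6,0,0,0,0,0,0],
    [-0.8,0,0,0,0,0,0],
    [-0.9,0,0,0,0,0,0],
    [-0.9,0,0,0,0,0,0],
  ],
)

```text
t: 6.75
eef_pos: [0.627, 0.1603, 0.0987]
eef_rot: [[-1.0, -0.004, -0.013], [-0.004, 1.0, -0.004], [0.013, -0.004, -1.0]]
contact_force: [-0.7, -0.3, -0.9]
opening: 0.955
```

Call:
carry_out(
  increments=[
    [-0.9,0,0,-0.01,0,0,0],
    [-0.9,0,0,-0.04,0,0,0],
    [-0.9,0,0,-0.08,0,0,0],
    [-0.9,0,0,-0.12,0,0,0],
    [-0.9,0,0,-0.14,0,0,0],
  ],
)

```text
t: 7.25
eef_pos: [0.6312, 0.1608, 0.2442]
eef_rot: [[-1.0, -0.004, -0.005], [-0.004, 1.0, -0.002], [0.005, -0.002, -1.0]]
contact_force: [0.8, -0.0, -0.8]
opening: 0.951
```

Run:
```python
from h import *
goal(.5515,-.264,.22,161.5)
c=camera("side");f=c["frame"];cv2.imwrite("pics/a5s.png",cv2.resize(f[90:290,220:480],(780,600)))
```

```text
pos [0.6312 0.1608 0.2442] hd -179.8 open 0.951 F [ 0.75 -0.04 -0.77] t 7.25 q [-0.73  0.41  0.54  1.6  -0.22  1.2   1.44]
inc [0.0812, -0.4244, 0.0254] [-0.15, -0.29, 18.72] rows 8.7
```

View pics/a5s.png

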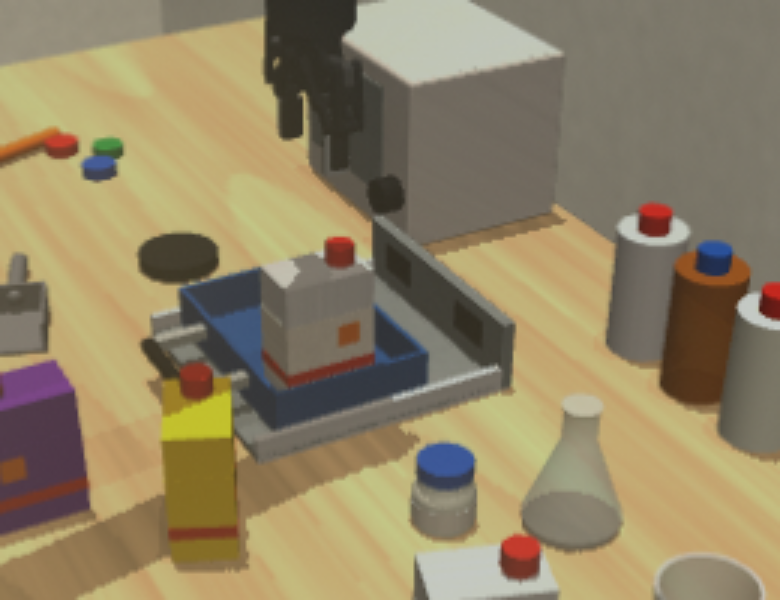

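The tin stands upright in the tray (crop pixel 318,318). On to the middle white tin at (0.5515, -0.264).

Call:
carry_out(
  increments=[
    [-0.9,0.005,-0.025,0,0,0,4],
    [-0.9,0.014,-0.07,0,0,0,9],
    [-0.9,0.024,-0.12,0,0,0,14],
    [-0.9,0.033,-0.17,0,0,0,18.7],
    [-0.9,0.042,-0.22,0,0,0,18.7],
  ],
)

```text
t: 7.8
eef_pos: [0.5914, -0.0583, 0.2475]
eef_rot: [[-0.948, 0.318, -0.0], [0.318, 0.948, 0.0], [0.001, 0.0, -1.0]]
contact_force: [1.7, 0.6, 0.3]
opening: 0.95
```

Run:
```python
from h import *
goal(.5515,-.264,.20,161.5)
```

```text
pos [ 0.5914 -0.0583  0.2475] hd 161.5 open 0.95 F [1.72 0.61 0.26] t 7.8 q [-0.54  0.31  0.69  1.75 -0.21  1.16  1.46]
inc [-0.0276, -0.2077, 0.0475] [0.01, -0.03, -0.04] rows 4.3
```

Call:
carry_out(
  increments=[
    [-1,-0.006,-0.048,0,0,0,0],
    [-1,-0.012,-0.096,0,0,0,0],
    [-1,-0.02,-0.144,0.005,0,0,0],
    [-1,-0.025,-0.185,0.025,0,0,0],
    [-1,-0.0276,-0.2077,0.0475,0,0,0],
  ],
)

```text
t: 8.3
eef_pos: [0.55, -0.2699, 0.2014]
eef_rot: [[-0.946, 0.324, 0.002], [0.324, 0.946, -0.003], [-0.003, -0.002, -1.0]]
contact_force: [-0.5, -0.2, -0.2]
opening: 1.0
```

Run:
```python
from h import *
goal(.5515,-.264,.083,161.5)
```

```text
pos [ 0.55   -0.2699  0.2014] hd 161.1 open 1.0 F [-0.45 -0.15 -0.16] t 8.3 q [-0.2   0.41  0.74  1.75 -0.31  1.09  1.88]
inc [0.0009, 0.0064, 0.1184] [-0.13, 0.19, -0.4] rows 2.4
```

Call:
carry_out(
  increments=[
    [-1,0.001,0.006,0.025,0,0,0],
    [-1,0.001,0.006,0.06,0,0,0],
    [-1,0.001,0.006,0.095,0,0,0],
    [-1,0.001,0.006,0.112,0,0,0],
    [-1,0.001,0.006,0.118,0,0,0],
  ],
)

```text
t: 8.8
eef_pos: [0.5499, -0.2635, 0.0815]
eef_rot: [[-0.946, 0.324, -0.001], [0.324, 0.946, -0.002], [0.001, -0.002, -1.0]]
contact_force: [-0.2, 0.4, -0.5]
opening: 0.999
```

Run:
```python
from h import *
goal(.5515,-.264,.083,161.5)
```

```text
pos [ 0.5499 -0.2635  0.0815] hd 161.1 open 0.999 F [-0.24  0.36 -0.45] t 8.8 q [-0.14  0.56  0.66  1.83 -0.43  0.89  1.96]
inc [-0.0017, 0.0, -0.0015] [-0.13, -0.03, -0.39] rows 0.0
```

Call:
carry_out(
  increments=[
    [1,0,0,0,0,0,0],
    [1,0,0,0,0,0,0],
    [1,0,0,0,0,0,0],
    [1,0,0,0,0,0,0],
    [1,0,0,0,0,0,0],
  ],
  force=50,
)

```text
t: 9.3
eef_pos: [0.5515, -0.2639, 0.0832]
eef_rot: [[-0.946, 0.323, 0.002], [0.323, 0.946, -0.003], [-0.003, -0.002, -1.0]]
contact_force: [-0.3, 1.4, 5.1]
opening: 0.649
```

Call:
carry_out(
  increments=[
    [1,0,0,-0.005,0,0,0],
    [1,0,0,-0.015,0,0,0],
    [1,0,0,-0.022,0,0,0],
    [1,0,0,-0.022,0,0,0],
    [1,0,0,-0.022,0,0,0],
  ],
)

```text
t: 9.8
eef_pos: [0.5514, -0.2638, 0.1054]
eef_rot: [[-0.946, 0.323, 0.002], [0.323, 0.946, -0.003], [-0.003, -0.002, -1.0]]
contact_force: [0.0, 0.5, -1.9]
opening: 0.65
```

Run:
```python
from h import *
goal(.5515,-.264,.083,161.5)
c=camera("side");f=c["frame"];cv2.imwrite("pics/b1.png",cv2.resize(f[210:410,300:560],(780,600)))
s=read_state();print(np.round(s["contact_force"],2))
```

```text
pos [ 0.5514 -0.2638  0.1054] hd 161.1 open 0.65 F [ 0.02  0.54 -1.88] t 9.8 q [-0.15  0.53  0.68  1.82 -0.4   0.93  1.94]
inc [-0.0001, -0.0001, 0.0224] [-0.1, 0.17, -0.37] rows 0.4
[ 0.64  0.56 -1.43]
```

View pics/b1.png

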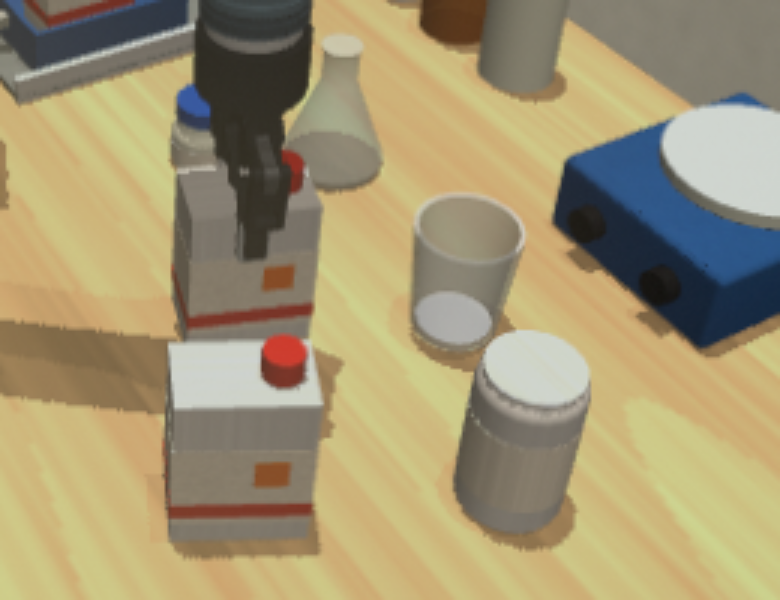

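Lifted, and only about 1.7 N, so this tin is empty. I set it back down, release it, and go to the third.

Call:
carry_out(
  increments=[
    [1,0,0,0.008,0,0,0],
    [1,0,0,0.016,0,0,0],
    [1,0,0,0.02,0,0,0],
    [1,0,0,0.0215,0,0,0],
    [1,0,0,0.022,0,0,0],
  ],
)

```text
t: 10.35
eef_pos: [0.5502, -0.2631, 0.0834]
eef_rot: [[-0.946, 0.324, -0.001], [0.324, 0.946, 0.0], [0.001, -0.0, -1.0]]
contact_force: [-3.9, 3.0, 8.8]
opening: 0.652
```

Call:
carry_out(
  increments=[
    [-0.4,0,0,0,0,0,0],
    [-0.6,0,0,0,0,0,0],
    [-0.8,0,0,0,0,0,0],
    [-1,0,0,0,0,0,0],
    [-1,0,0,0,0,0,0],
  ],
)

```text
t: 10.85
eef_pos: [0.5503, -0.2632, 0.0833]
eef_rot: [[-0.946, 0.324, -0.001], [0.324, 0.946, 0.0], [0.001, -0.0, -1.0]]
contact_force: [-0.5, 0.3, -0.4]
opening: 1.001
```

Call:
carry_out(
  increments=[
    [-1,0,0,-0.01,0,0,0],
    [-1,0,0,-0.04,0,0,0],
    [-1,0,0,-0.08,0,0,0],
    [-1,0,0,-0.11,0,0,0],
    [-1,0,0,-0.13,0,0,0],
  ],
)

```text
t: 11.35
eef_pos: [0.5515, -0.2643, 0.217]
eef_rot: [[-0.946, 0.324, 0.003], [0.324, 0.946, -0.001], [-0.004, -0.0, -1.0]]
contact_force: [-0.2, -0.4, 0.4]
opening: 0.998
```

Run:
```python
from h import *
goal(.468,-.396,.20,154.5)
```

```text
pos [ 0.5515 -0.2643  0.217 ] hd 161.1 open 0.998 F [-0.19 -0.39  0.39] t 11.35 q [-0.22  0.39  0.75  1.74 -0.3   1.12  1.87]
inc [0.0364, -0.1516, 0.0169] [-0.01, 0.21, 6.58] rows 3.1
```

Call:
carry_out(
  increments=[
    [-1,0.008,-0.035,0,0,0,3],
    [-1,0.018,-0.075,0,0,0,6.6],
    [-1,0.028,-0.115,0.005,0,0,6.6],
    [-1,0.034,-0.142,0.012,0,0,6.6],
    [-1,0.0364,-0.1516,0.0169,0,0,6.6],
  ],
)

```text
t: 11.85
eef_pos: [0.4645, -0.4, 0.201]
eef_rot: [[-0.899, 0.437, 0.003], [0.437, 0.899, -0.004], [-0.004, -0.002, -1.0]]
contact_force: [0.7, 0.6, -0.3]
opening: 0.996
```

Run:
```python
from h import *
goal(.468,-.396,.083,154.5)
```

```text
pos [ 0.4645 -0.4     0.201 ] hd 154.1 open 0.996 F [ 0.72  0.61 -0.34] t 11.85 q [ 0.01  0.43  0.81  1.75 -0.35  1.1   2.05]
inc [-0.0009, 0.0053, 0.118] [-0.11, 0.26, -0.42] rows 2.4
```

Call:
carry_out(
  increments=[
    [-1,-0.001,0.005,0.025,0,0,0],
    [-1,-0.001,0.005,0.06,0,0,0],
    [-1,-0.001,0.005,0.095,0,0,0],
    [-1,-0.001,0.005,0.112,0,0,0],
    [-1,-0.001,0.005,0.118,0,0,0],
  ],
)

```text
t: 12.35
eef_pos: [0.4678, -0.3942, 0.0808]
eef_rot: [[-0.9, 0.435, 0.0], [0.435, 0.9, -0.001], [-0.001, -0.001, -1.0]]
contact_force: [0.6, -0.5, -0.2]
opening: 0.998
```

Call:
carry_out(
  increments=[
    [1,0,0,0,0,0,0],
    [1,0,0,0,0,0,0],
    [1,0,0,0,0,0,0],
    [1,0,0,0,0,0,0],
    [1,0,0,0,0,0,0],
  ],
  force=50,
)

```text
t: 12.85
eef_pos: [0.469, -0.3951, 0.0824]
eef_rot: [[-0.9, 0.435, 0.003], [0.435, 0.9, -0.003], [-0.004, -0.001, -1.0]]
contact_force: [0.3, -0.5, 2.4]
opening: 0.65
```

Call:
carry_out(
  increments=[
    [1,0,0,-0.005,0,0,0],
    [1,0,0,-0.015,0,0,0],
    [1,0,0,-0.022,0,0,0],
    [1,0,0,-0.022,0,0,0],
    [1,0,0,-0.022,0,0,0],
  ],
)

```text
t: 13.35
eef_pos: [0.4688, -0.3948, 0.1044]
eef_rot: [[-0.9, 0.435, 0.003], [0.435, 0.9, -0.002], [-0.004, -0.001, -1.0]]
contact_force: [0.3, -0.2, -6.5]
opening: 0.65
```

Run:
```python
from h import *
goal(.468,-.396,.083,154.5)
c=camera("side");f=c["frame"];cv2.imwrite("pics/c1.png",cv2.resize(f[210:410,300:560],(780,600)))
s=read_state();print(np.round(s["contact_force"],2))
```

```text
pos [ 0.4688 -0.3948  0.1044] hd 154.2 open 0.65 F [ 0.28 -0.17 -6.51] t 13.35 q [ 0.06  0.55  0.73  1.82 -0.45  0.94  2.11]
inc [0.0003, -0.0014, 0.0214] [-0.04, 0.21, -0.31] rows 0.4
[-0.18 -0.84 -6.59]
```

View pics/c1.png

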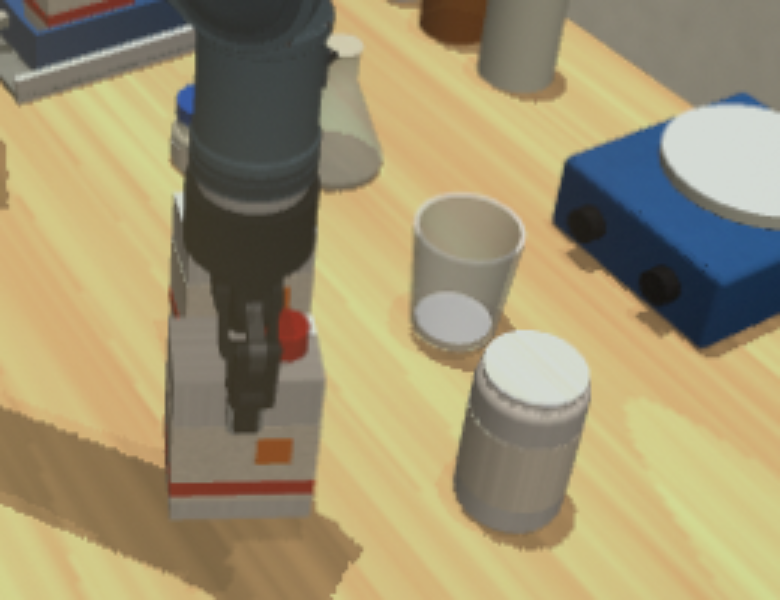

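It weighs about 6.5 N, so this tin is also full. I'll carry it high to the left slot of the tray.

Call:
carry_out(
  increments=[
    [1,0,0,-0.015,0,0,0],
    [1,0,0,-0.055,0,0,0],
    [1,0,0,-0.1,0,0,0],
    [1,0,0,-0.14,0,0,0],
    [1,0,0,-0.16,0,0,0],
  ],
)

```text
t: 13.9
eef_pos: [0.4691, -0.3968, 0.2696]
eef_rot: [[-0.9, 0.437, 0.009], [0.437, 0.9, -0.006], [-0.011, -0.002, -1.0]]
contact_force: [1.1, 0.6, -5.4]
opening: 0.645
```

Call:
carry_out(
  increments=[
    [1,0.005,0.022,0,0,0,-4],
    [1,0.012,0.058,0,0,0,-9],
    [1,0.022,0.1,0,0,0,-15],
    [1,0.031,0.145,0,0,0,-21],
    [1,0.041,0.19,0,0,0,-26],
  ],
)

```text
t: 14.4
eef_pos: [0.5146, -0.2072, 0.2696]
eef_rot: [[-1.0, -0.003, 0.009], [-0.003, 1.0, -0.006], [-0.009, -0.006, -1.0]]
contact_force: [2.1, -0.2, -6.6]
opening: 0.646
```

Run:
```python
from h import *
goal(.633,.277,.267,180.4)
```

```text
pos [ 0.5146 -0.2072  0.2696] hd -179.8 open 0.646 F [ 2.14 -0.24 -6.58] t 14.4 q [-0.33  0.19  0.72  1.82 -0.13  1.17  2.  ]
inc [-0.1199, 0.4838, 0.0007] [-0.35, 0.54, -0.22] rows 10.0
```

Call:
carry_out(
  increments=[
    [1,-0.01,0.042,0,0,0,0],
    [1,-0.021,0.085,0,0,0,0],
    [1,-0.033,0.13,0,0,0.2,0],
    [1,-0.044,0.175,0,0,0.4,0],
    [1,-0.055,0.22,0,0,0.5,0],
  ],
)

```text
t: 14.9
eef_pos: [0.5687, 0.0137, 0.2695]
eef_rot: [[-1.0, -0.001, 0.001], [-0.001, 1.0, -0.006], [-0.001, -0.006, -1.0]]
contact_force: [0.7, 0.5, -5.7]
opening: 0.649
```

Call:
carry_out(
  increments=[
    [1,-0.011,0.044,0,0,0,0],
    [1,-0.022,0.088,0,0,0,0],
    [1,-0.033,0.132,0,0,0,0],
    [1,-0.044,0.176,0,0,0,0],
    [1,-0.053,0.21,0,0,0,0],
  ],
)

```text
t: 15.4
eef_pos: [0.6211, 0.2274, 0.2685]
eef_rot: [[-1.0, -0.003, 0.001], [-0.003, 1.0, -0.005], [-0.001, -0.005, -1.0]]
contact_force: [0.2, 1.2, -7.0]
opening: 0.65
```

Run:
```python
from h import *
goal(.633,.277,.20,180.4)
```

```text
pos [0.6211 0.2274 0.2685] hd -179.8 open 0.65 F [ 0.22  1.2  -7.03] t 15.4 q [-0.77  0.4   0.47  1.54 -0.18  1.24  1.3 ]
inc [-0.012, 0.0499, 0.0682] [-0.26, 0.03, -0.23] rows 1.7
```

Call:
carry_out(
  increments=[
    [1,-0.006,0.025,0,0,0,0],
    [1,-0.01,0.042,0,-0.2,0,0],
    [1,-0.012,0.049,0.005,-0.3,0,0],
    [1,-0.012,0.05,0.03,-0.3,0,0],
    [1,-0.012,0.05,0.065,-0.3,0,0],
  ],
)

```text
t: 15.9
eef_pos: [0.6358, 0.2751, 0.2057]
eef_rot: [[-1.0, -0.0, 0.007], [-0.0, 1.0, 0.001], [-0.007, 0.001, -1.0]]
contact_force: [0.3, -0.5, -6.8]
opening: 0.647
```

Run:
```python
from h import *
goal(.633,.277,.101,180.4)
c=camera("side");f=c["frame"];cv2.imwrite("pics/c2s.png",cv2.resize(f[90:290,220:480],(780,600)))
```

```text
pos [0.6358 0.2751 0.2057] hd -180.0 open 0.647 F [ 0.31 -0.51 -6.83] t 15.9 q [-0.79  0.51  0.44  1.53 -0.23  1.15  1.27]
inc [0.0035, 0.0018, 0.1047] [0.07, 0.4, -0.38] rows 2.1
```

View pics/c2s.png

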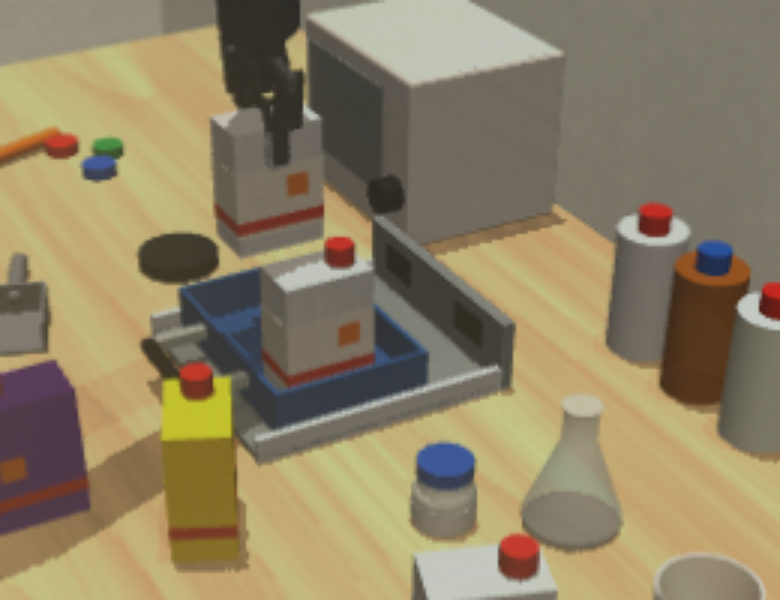

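The tin hangs over the left slot, clear of the first one (crop pixel 268,180). Lowering it.

Call:
carry_out(
  increments=[
    [1,0.003,0.002,0.025,0,0.3,0],
    [1,0.003,0.002,0.06,0,0.3,0],
    [1,0.003,0.002,0.085,0,0.3,0],
    [1,0.003,0.002,0.098,0,0.3,0],
    [1,0.003,0.002,0.103,0,0.3,0],
  ],
)

```text
t: 16.45
eef_pos: [0.633, 0.2696, 0.1001]
eef_rot: [[-1.0, 0.004, -0.003], [0.004, 1.0, -0.007], [0.003, -0.007, -1.0]]
contact_force: [-2.4, -5.4, 23.2]
opening: 0.655
```

Run:
```python
from h import *
goal(.633,.277,.101,180.4)
```

```text
pos [0.633  0.2696 0.1001] hd 179.8 open 0.655 F [-2.37 -5.37 23.19] t 16.45 q [-0.76  0.62  0.41  1.61 -0.27  0.98  1.3 ]
inc [-0.0, 0.0074, -0.0009] [-0.43, -0.15, -0.64] rows 0.1
```

It is on the floor but pressing at about 23 N. I'll ease up 1–2 mm before releasing.

Call:
carry_out(
  increments=[
    [1,0,0,-0.001,0,0,0],
    [1,0,0,-0.001,0,0,0],
    [1,0,0,-0.001,0,0,0],
  ],
)

```text
t: 16.75
eef_pos: [0.6329, 0.2687, 0.1014]
eef_rot: [[-1.0, 0.005, -0.003], [0.005, 1.0, -0.008], [0.003, -0.008, -1.0]]
contact_force: [-1.1, 1.2, -6.8]
opening: 0.651
```

Run:
```python
from h import *
goal(.633,.277,.101,180.4)
c=camera("side");f=c["frame"];cv2.imwrite("pics/c3s.png",cv2.resize(f[90:290,220:480],(780,600)))
```

```text
pos [0.6329 0.2687 0.1014] hd 179.7 open 0.651 F [-1.1   1.23 -6.8 ] t 16.75 q [-0.76  0.61  0.41  1.61 -0.27  0.99  1.3 ]
inc [-0.0, 0.0083, 0.0003] [-0.44, -0.17, -0.71] rows 0.2
```

View pics/c3s.png

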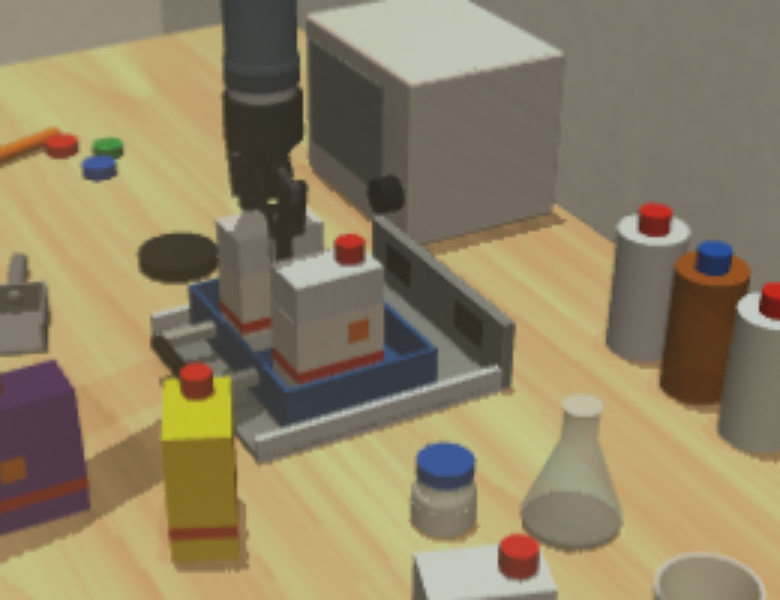

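The tray slid in about 1 cm with the tin, which does no harm. The tin now hangs barely free, so I'll lower it a fraction, release and go up.

Call:
carry_out(
  increments=[
    [1,0,0,0.0008,0,0,0],
    [1,0,0,0.0008,0,0,0],
    [-0.4,0,0,0.0008,0,0,0],
    [-0.55,0,0,0.0008,0,0,0],
    [-0.75,0,0,0.0008,0,0,0],
  ],
)

```text
t: 17.3
eef_pos: [0.6327, 0.2699, 0.1005]
eef_rot: [[-1.0, 0.004, -0.003], [0.004, 1.0, -0.007], [0.003, -0.007, -1.0]]
contact_force: [0.3, 0.8, 0.8]
opening: 0.874
```

Call:
carry_out(
  increments=[
    [-0.85,0,0,0,0,0,0],
    [-0.85,0,0,0,0,0,0],
    [-0.85,0,0,-0.01,0,0,0],
    [-0.85,0,0,-0.04,0,0,0],
    [-0.85,0,0,-0.08,0,0,0],
  ],
)

```text
t: 17.8
eef_pos: [0.6311, 0.2698, 0.1793]
eef_rot: [[-1.0, 0.004, -0.008], [0.004, 1.0, -0.009], [0.008, -0.009, -1.0]]
contact_force: [0.7, 0.4, 0.1]
opening: 0.926
```

Call:
carry_out(
  increments=[
    [-0.85,0,0,-0.04,0,0,0],
    [-0.85,0,0,-0.075,0,0,0],
    [-0.85,0,0,-0.085,0,0,0],
  ],
)

```text
t: 18.1
eef_pos: [0.6347, 0.2712, 0.2711]
eef_rot: [[-1.0, 0.005, 0.002], [0.005, 1.0, -0.005], [-0.002, -0.005, -1.0]]
contact_force: [0.9, 0.3, -0.0]
opening: 0.93
```

Run:
```python
from h import *
goal(.43,.22,.20,180.4)
c=camera("side");f=c["frame"];cv2.imwrite("pics/c4s.png",cv2.resize(f[90:290,220:480],(780,600)))
W=cloud(c);x,y,z=W[...,0],W[...,1],W[...,2]
for a,b in ((.1,.215),(.215,.34)):
    m=(x>.55)&(x<.76)&(y>a)&(y<b)&(z>.13)&(z<.155)&(z<.17)
    t=(x>.55)&(x<.76)&(y>a)&(y<b)&(z>.15)&(z<.17)
    print(np.round(W[m].mean(0),3),m.sum(),np.round(W[t].mean(0),3),t.sum())
hsv=cv2.cvtColor(f,cv2.COLOR_BGR2HSV);blue=(hsv[...,0]>100)&(hsv[...,0]<125)&(hsv[...,1]>100)
m=blue&(x>.45)&(x<.85)&(y>.05)&(y<.4)&(z>.05)&(z<.066)
r=cv2.minAreaRect(W[m][:,:2].astype(np.float32));print(r,np.percentile(W[m],[1,99],axis=0))
```

```text
pos [0.6347 0.2712 0.2711] hd 179.7 open 0.93 F [ 0.9   0.31 -0.02] t 18.1 q [-0.8   0.46  0.46  1.46 -0.2   1.27  1.25]
inc [0.2046, -0.0518, 0.071] [-0.27, 0.1, -0.66] rows 4.5
[0.636 0.151 0.14 ] 438 [0.663 0.157 0.158] 71
[0.628 0.257 0.141] 379 [0.655 0.262 0.159] 64
((0.6497360467910767, 0.19348973035812378), (0.15883217751979828, 0.18704570829868317), 0.6792013049125671) [[0.57040621 0.10143789 0.05354933]
 [0.72940549 0.27955718 0.05945413]]
```

View pics/c4s.png

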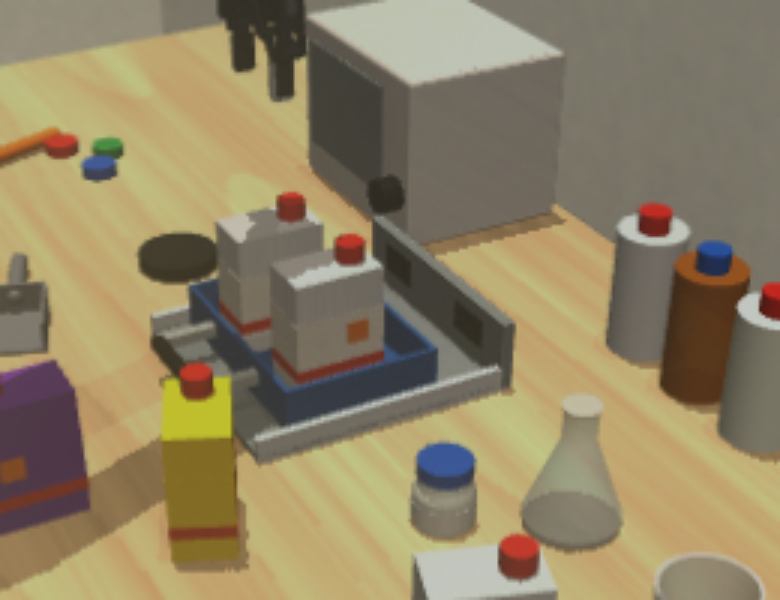

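Both full tins stand upright in the tray, at crop pixels (270,270) and (328,318). Next I shut the fingers and go in front of the handle to push.

Call:
carry_out(
  increments=[
    [-0.85,0.025,-0.006,0,0,0,0],
    [-0.85,0.07,-0.017,0,0,0,0],
    [0,0.115,-0.029,0,0,0,0],
    [1,0.16,-0.042,0.01,0,0,0],
    [1,0.195,-0.05,0.03,0,0,0],
  ],
  force=30,
)

```text
t: 18.65
eef_pos: [0.437, 0.2211, 0.2401]
eef_rot: [[-1.0, 0.004, 0.001], [0.004, 1.0, -0.004], [-0.001, -0.004, -1.0]]
contact_force: [0.2, -1.0, 1.2]
opening: 0.423
```

Call:
carry_out(
  increments=[
    [1,0,0,0.03,0,0,0],
    [1,0,0,0.075,0,0,0],
    [1,0,0,0.12,0,0,0],
    [1,0,0,0.14,0,0,0],
    [1,0,0,0.14,0,0,0],
  ],
)

```text
t: 19.15
eef_pos: [0.4329, 0.2178, 0.0957]
eef_rot: [[-1.0, 0.004, -0.008], [0.004, 1.0, -0.011], [0.008, -0.011, -1.0]]
contact_force: [-0.3, -0.4, 0.3]
opening: -0.0
```

Run:
```python
from h import *
goal(.445,.2205,.024,180.4)
c=camera("top");f=c["frame"];cv2.imwrite("pics/d1t.png",cv2.resize(f[110:290,140:380],(800,600)))
c=camera("side");f=c["frame"];cv2.imwrite("pics/d1s.png",cv2.resize(f[90:290,220:480],(780,600)))
```

```text
pos [0.4329 0.2178 0.0957] hd 179.8 open -0.0 F [-0.31 -0.37  0.26] t 19.15 q [-0.94  0.27  0.43  2.11 -0.15  0.8   1.15]
inc [-0.0126, 0.0035, 0.0716] [-0.63, -0.44, -0.64] rows 1.5
```

View pics/d1s.png

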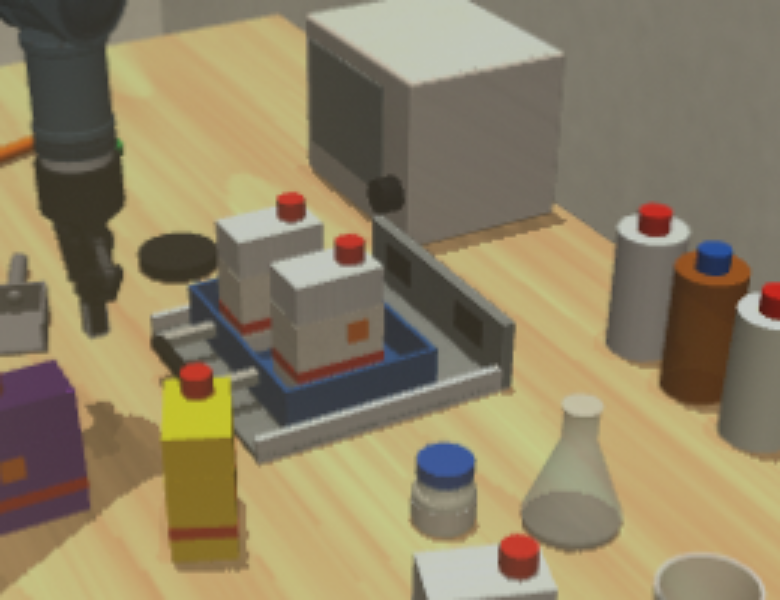

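View pics/d1t.png

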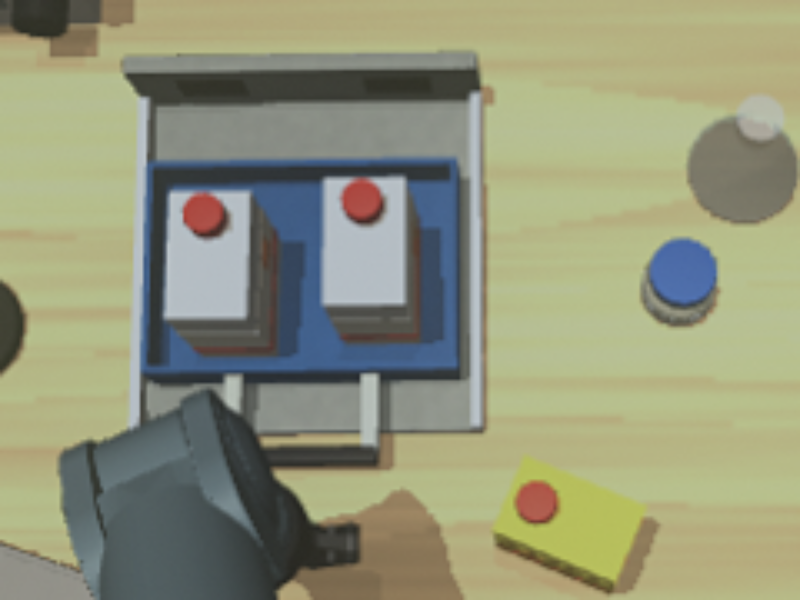

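Both tins are well inside the tray in the top view, at (208,260) and (365,245). The shut fingers are in front of the handle, so I lower and start pushing slowly.

Call:
carry_out(
  increments=[
    [1,-0.006,0.003,0.025,0,0,0],
    [1,-0.01,0.003,0.05,0,-0.4,0],
    [1,-0.012,0.003,0.065,-0.5,-0.4,0],
    [1,-0.012,0.003,0.068,-0.5,-0.4,0],
    [1,-0.012,0.003,0.068,-0.5,-0.4,0],
  ],
)

```text
t: 19.75
eef_pos: [0.4496, 0.2231, 0.0327]
eef_rot: [[-1.0, 0.005, 0.008], [0.005, 1.0, 0.004], [-0.008, 0.004, -1.0]]
contact_force: [-0.6, 0.8, 1.1]
opening: 0.001
```

Call:
carry_out(
  increments=[
    [1,-0.008,0,0,0,0,0],
    [1,-0.016,0,0,0,0,0],
    [1,-0.024,0,0,0,0,0],
    [1,-0.031,0,0,0,0,0],
    [1,-0.038,0,0,0,0,0],
  ],
)

```text
t: 20.25
eef_pos: [0.4887, 0.2229, 0.0332]
eef_rot: [[-1.0, 0.005, 0.009], [0.005, 1.0, 0.004], [-0.009, 0.004, -1.0]]
contact_force: [-0.5, 0.2, -0.5]
opening: 0.003
```

Run:
```python
from h import *
goal(.568,.2205,.027,180.4)
```

```text
pos [0.4887 0.2229 0.0332] hd 179.7 open 0.003 F [-0.45  0.22 -0.5 ] t 20.25 q [-0.83  0.46  0.38  2.03 -0.26  0.69  1.28]
inc [-0.0793, -0.0021, 0.0069] [0.25, 0.5, -0.69] rows 1.6
```

Call:
carry_out(
  increments=[
    [1,-0.005,0,0.003,0,0,0],
    [1,-0.012,0,0.005,0,0,0],
    [1,-0.02,-0.001,0.005,0,0.2,0],
    [1,-0.028,-0.002,0.005,0,0.4,0],
    [1,-0.036,-0.002,0.005,0,0.4,0],
  ],
)

```text
t: 20.75
eef_pos: [0.5248, 0.2209, 0.0281]
eef_rot: [[-1.0, 0.005, 0.001], [0.005, 1.0, 0.004], [-0.001, 0.004, -1.0]]
contact_force: [-2.1, 1.7, -0.6]
opening: -0.004
```

Run:
```python
from h import *
goal(.568,.2205,.028,180.4)
c=camera("side");f=c["frame"];cv2.imwrite("pics/d2s.png",cv2.resize(f[90:290,220:480],(780,600)))
```

```text
pos [0.5248 0.2209 0.0281] hd 179.7 open -0.004 F [-2.08  1.74 -0.65] t 20.75 q [-0.78  0.52  0.37  1.94 -0.28  0.73  1.33]
inc [-0.0432, -0.0002, 0.0001] [0.24, 0.03, -0.66] rows 0.9
```

View pics/d2s.png

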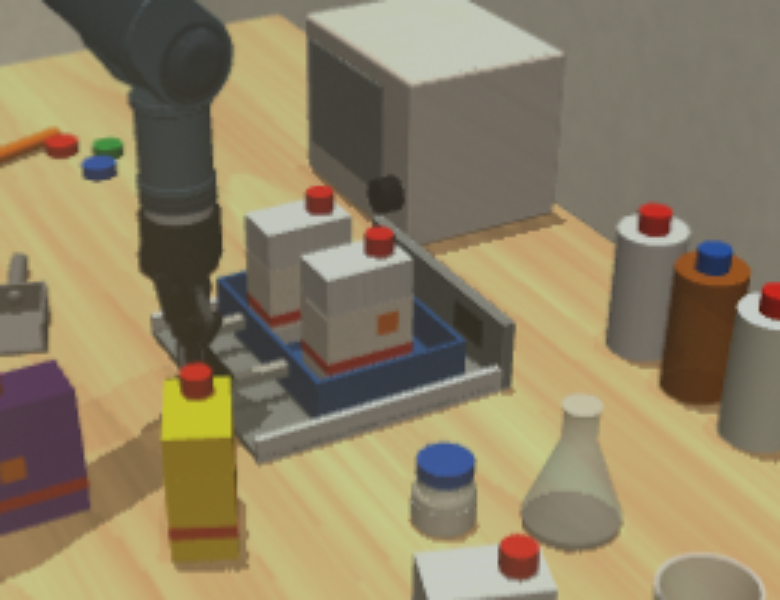

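The tray is moving in steadily at about 2 N, and both tins are upright. Continuing.

Call:
carry_out(
  increments=[
    [1,-0.008,0,0,0,0,0],
    [1,-0.016,0,0,0,0,0],
    [1,-0.024,0,0,0,0,0],
    [1,-0.032,0,0,0,0,0],
    [1,-0.038,0,0,0,0,0],
  ],
)

```text
t: 21.3
eef_pos: [0.5557, 0.2203, 0.0276]
eef_rot: [[-1.0, 0.004, -0.019], [0.004, 1.0, 0.002], [0.019, 0.002, -1.0]]
contact_force: [-25.8, -0.1, 18.8]
opening: -0.0
```

Run:
```python
from h import *
goal(.575,.2205,.028,180.4)
c=camera("side");f=c["frame"];cv2.imwrite("pics/d3s.png",cv2.resize(f[90:290,220:480],(780,600)))
W=cloud(c);x,y,z=W[...,0],W[...,1],W[...,2]
hsv=cv2.cvtColor(f,cv2.COLOR_BGR2HSV);blue=(hsv[...,0]>100)&(hsv[...,0]<125)&(hsv[...,1]>100)
m=blue&(x>.45)&(x<.85)&(y>.05)&(y<.4)&(z>.05)&(z<.066)
print(np.percentile(W[m],[1,99],axis=0))
```

```text
pos [0.5557 0.2203 0.0276] hd 179.8 open -0.0 F [-25.8   -0.07  18.8 ] t 21.3 q [-0.74  0.57  0.37  1.86 -0.29  0.78  1.36]
inc [-0.0193, 0.0003, -0.0007] [0.11, -1.09, -0.64] rows 0.4
[[0.631861   0.10300683 0.05325837]
 [0.79087003 0.32913895 0.05987468]]
```

View pics/d3s.png

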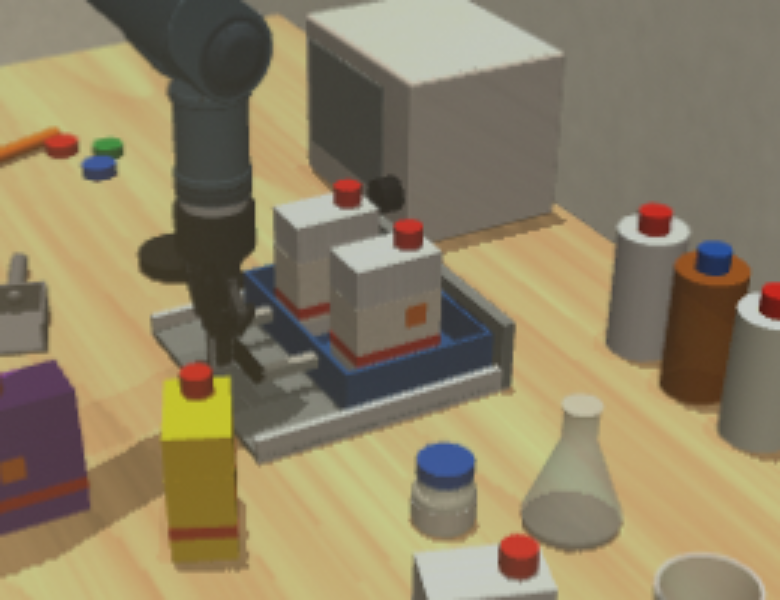

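The force rose to 26 N with the tray's back edge at x≈0.791, about where the back stop is, so it has met the stop. I'll back off and check with the top camera.

Call:
carry_out(
  increments=[
    [1,0.008,0,0,0,0,0],
    [1,0.02,0,0,0,0.5,0],
    [1,0.04,0,0,0,1,0],
    [1,0.06,0,-0.02,0,1,0],
    [1,0.08,0,-0.06,0,1,0],
  ],
)

```text
t: 21.85
eef_pos: [0.475, 0.2189, 0.0874]
eef_rot: [[-0.999, 0.005, -0.04], [0.005, 1.0, -0.002], [0.04, -0.002, -0.999]]
contact_force: [0.1, 1.5, 0.8]
opening: -0.001
```

Call:
carry_out(
  increments=[
    [1,0.01,0,-0.04,0,0,0],
    [1,0.02,0,-0.085,0,0,0],
    [1,0.02,0.03,-0.12,0,0,0],
    [1,0.02,0.07,-0.13,0,0,0],
    [1,0.02,0.11,-0.13,0,0,0],
  ],
)

```text
t: 22.35
eef_pos: [0.4645, 0.331, 0.2224]
eef_rot: [[-0.999, 0.008, -0.031], [0.008, 1.0, 0.005], [0.031, 0.005, -1.0]]
contact_force: [0.1, -0.4, -0.8]
opening: 0.005
```

Run:
```python
from h import *
goal(.45,.33,.2,180.4)
c=camera("top");f=c["frame"];cv2.imwrite("pics/e1t.png",cv2.resize(f[110:290,140:380],(800,600)))
W=cloud(c);x,y,z=W[...,0],W[...,1],W[...,2]
hsv=cv2.cvtColor(f,cv2.COLOR_BGR2HSV);blue=(hsv[...,0]>100)&(hsv[...,0]<125)&(hsv[...,1]>100)
m=blue&(x>.45)&(x<.85)&(y>.05)&(y<.4)&(z>.05)&(z<.066)
print("rim",np.percentile(W[m],[1,99],axis=0)[:,0])
m=(z>.068)&(z<.085)&(x>.76)&(x<.85)&(y>.1)&(y<.34);print("stop",np.percentile(W[m],[1,99],axis=0)[:,0])
m=(z>.002)&(z<.015)&(x>.45)&(x<.85)&(y>.1)&(y<.34)&(np.ptp(f.astype(int),axis=-1)<25);print("plate",np.percentile(W[m],[1,99],axis=0)[:,0])
for i in range(2):
  pass
for px,py in ((.72,.16),(.72,.265),(.5515,-.264)):
    d=np.hypot(x-px,y-py)<.07
    lo=.135 if px>.6 else .117
    t=d&(z>lo)&(z<lo+.014);r=cv2.minAreaRect(W[t][:,:2].astype(np.float32));print(np.round(r[0],3),np.round(r[1],3),r[2],t.sum(),np.median(z[t]),z[t].std())
c=camera("side");f=c["frame"];cv2.imwrite("pics/e1s.png",f)
```

```text
pos [0.4645 0.331  0.2224] hd 179.5 open 0.005 F [ 0.07 -0.42 -0.82] t 22.35 q [-1.02  0.26  0.4   1.8  -0.14  1.12  0.99]
inc [0.0138, -0.0012, 0.0229] [0.3, -1.78, -0.88] rows 0.5
rim [0.62996445 0.7895664 ]
stop [0.78793223 0.8035401 ]
plate [0.53089023 0.74864377]
[0.703 0.162] [0.055 0.091] 89.4325180053711 761 0.14205373506743965 0.0022945530657930437
[0.695 0.269] [0.058 0.089] 89.26311492919922 786 0.14198514121740813 0.002210934888309014
[ 0.551 -0.263] [0.057 0.092] 72.18009948730469 833 0.12427247055184965 0.0020919973212764997
```

View pics/e1t.png

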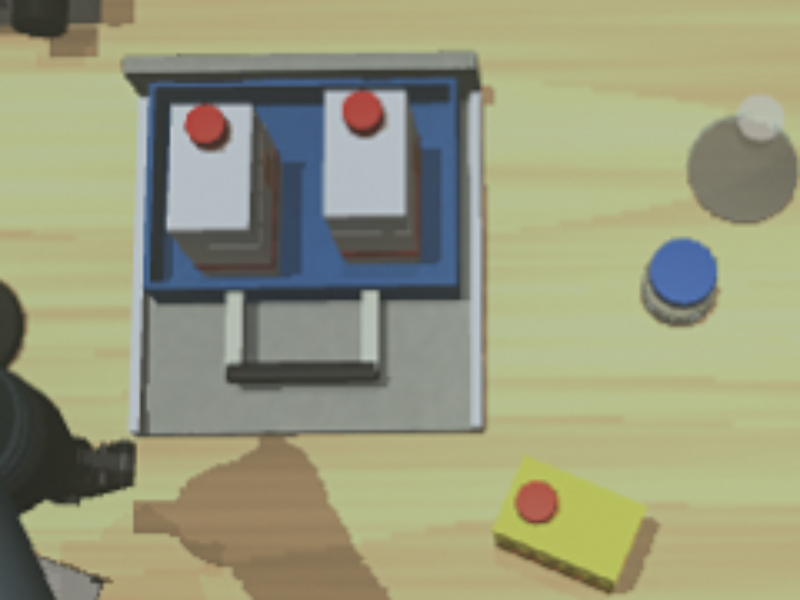

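View pics/e1s.png

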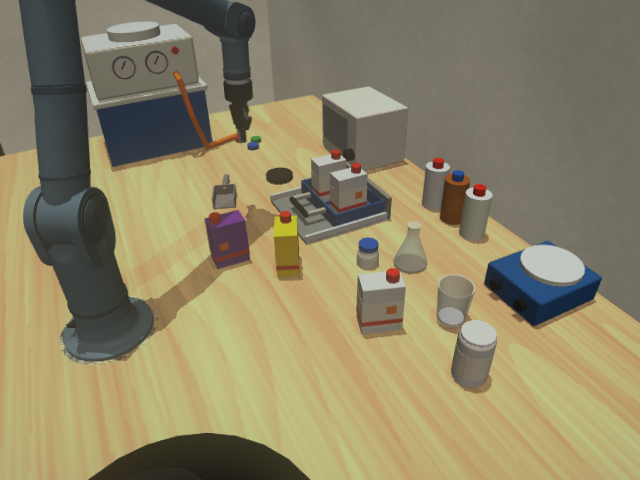

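Top view: the tray's rim back edge (x≈0.7896) meets the stop's front face (≈0.788). Its front is about 100 mm back from the plate's front edge, and both tins are upright inside. A quick check of the bystanders, then I hand in.

Run:
```python
from h import *
a=np.load("topW.npy");c=camera("top");W=cloud(c)
for nm,x,y in (("flask",.73,-.11),("beaker",.70,-.325),("can",.63,-.468),("jar",.636,-.06),("scoop",.41,.44),("dish",.611,.481),("yellow",.452,.025),("purple",.327,.124)):
    o=[]
    for w in(a,W):
        m=(np.hypot(w[...,0]-x,w[...,1]-y)<.07)&(w[...,2]>.012)&(w[...,2]<.16);o+=[np.round(w[m].mean(0),3)]
    print(nm,o)
s=read_state();print(s["contact_force"],s["t"],np.abs(s["qd"]).max())
```

```text
flask [array([ 0.724, -0.108,  0.06 ]), array([ 0.723, -0.108,  0.059])]
beaker [array([ 0.706, -0.325,  0.062]), array([ 0.706, -0.325,  0.062])]
can [array([ 0.627, -0.458,  0.094]), array([ 0.627, -0.458,  0.094])]
jar [array([ 0.634, -0.058,  0.055]), array([ 0.634, -0.058,  0.054])]
scoop [array([0.413, 0.456, 0.029]), array([0.428, 0.396, 0.034])]
dish [array([0.613, 0.483, 0.017]), array([0.621, 0.47 , 0.017])]
yellow [array([0.449, 0.026, 0.12 ]), array([0.449, 0.026, 0.12 ])]
purple [array([0.327, 0.121, 0.123]), array([0.327, 0.121, 0.123])]
[-0.18507151 -1.50948595  0.07083468] 22.5 0.06465372829936877
```

The scoop and dish numbers differ only because the arm partly hides them from the top camera. In the side picture both sit at their starting pixels, (224,193) and (280,175). Handing in.

Run:
```python
from h import *
print(close_job())
```

```text
the job is handed in; nothing more can be done
None
```

The job is done and handed in after about 22.5 s on the robot's clock. `close_job()` reports no verdict.

- **Hefting:** the white tin nearest the tray and the farthest one each weighed about 6–6.5 N, so they are full. The middle one weighed about 1.7 N and is empty. I left the yellow and purple look-alikes alone.
- **Placing:** both full tins stand upright side by side in the tray, and the empty one is back upright where it stood on the bench. When I set down the second full tin, the wrist read about 23 N for a moment and the tray slid in about 1 cm. I eased off before releasing.
- **Tray:** I pushed the handle in slowly with shut fingers, at roughly 0.08 m/s, until the force rose to about 26 N at the stop, then backed off.

**Last checks:**
- **Tray position:** its back edge (x≈0.790) is at the stop's face (≈0.788), within camera error. Its front is about 0.10 m in from the front of the runner plate.
- **Tins:** all three appear level in the pictures.
- **Robot:** it is clear of everything.
- **Bystanders:** the flask, beaker, round can and jar moved by no more than about 1 mm. The scoop and dish top-camera readings disagreed with the start because the arm partly hid them. The side picture shows both in place, but I didn't measure them there.

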